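# Put repaired modules into the nitrogen dry cabinet

### The arm

A 6-joint arm with a two-finger parallel gripper is mounted at the origin on the work surface. World frame = base frame: x ahead of the robot, y to its left, z up, the work surface at z = 0. Lengths are in m, angles in rad, forces in N, time in s.
With the tool pointing down it reaches from about 0.225 to 0.725 m from the base axis. Payload 3.1 kg.
Tool frame: the origin (TCP) lies at the very end of the fingers, on their centre line; the grasp point (between the pads) lies 19 mm behind it; z points along the fingers, x is the direction in which the jaws open and shut, and the axes are right-handed (so a half turn about z gives the same grasp; the last joint's range is limited). The gripper opens to 85 mm and grips with 20 to 120 N. Pads are 22 mm wide; open, the fingers measure 114 mm over their backs; the gripper's body (76 mm by 85 mm) begins 54 mm behind the grasp point. The pads swing forward as they close: fully open they stand 13 mm farther back than shut.
Start: joints at [-1.292, 0.048, 0.099, 1.622, 0, 1.443], TCP at [0.208, -0.482, 0.231] pointing down, gripper open.
Joint ranges: [-2.91, 2.91], [-0.99, 1.94], [-1.21, 1.42], [-2.12, 2.29], [-1.49, 1.47], [-3.14, 3.14]. Speed limits (rad/s): [2.79, 2.79, 3.14, 3.14, 3.14, 3.14].

### API

Orientations are given as a unit quaternion [x, y, z, w].
In Python, from rig import r gives the robot as it stands. Calls block until the motion is done:
- r.move_to(position, orientation): joint-space move of the TCP to a pose.
- r.line_to(position, frame=None, feed=0.15, guard=None): straight line of the TCP; frame=None keeps the orientation; feed is the mean speed in m/s. With guard (N) it stops when the force on the tool has changed by that much, and returns True; else False.
- r.move_joints(angles): joint-space move.
- r.set_gripper(opening, f_grip=None): finger opening in m; f_grip is the grip in N (None keeps the last); returns when the fingers have stopped.
- r.pause(seconds).
- r.inverse_kinematics(position, orientation): joint angles nearest the present ones, or None.
- r.observe(): the state.
- r.get_image(name): name is "scene" or "top" or "wrist"; returns a dict with "pixels" (400x640x3 uint8, red, green, blue), "depth" (400x640 float32, m along the optical axis (not along the pixel's ray), 0 where there is no reading), "fov_y" (degrees; the focal length in pixels is half the picture's height over the tangent of half this angle, whatever the lens; pixels are square), "cx", "cy" (the principal point, pixels), "extrinsics" (4x4, takes a point from camera to world coordinates); the wrist camera has in their place "hand_eye" (4x4, takes a point from camera to tool coordinates, whose origin is the TCP and whose axes are the tool frame's). Camera axes: x right, y up, looking along -z (the intrinsics and any distortion apply to the point x, -y, -z); pixel columns grow to the right and rows downward; lengths in m; the calibration is good to about 2 mm. The wrist camera is an equidistant fisheye: a pixel r from the principal point sees the ray r / f radians off the axis. A picture is of the moment at which its call begins: read the wrist's pose just before it.
A pose or a line that the arm cannot do raises r.PlanningError and nothing moves.
- r.finish_job(): hands the job in, once; it reports no verdict.
The state is a dict: "time": time; "joint_positions": joint angles; "qd": joint speeds; "effort": joint torques, N m; "tcp_pos": TCP position; "ee_rot": TCP orientation; "force": force on the tool from outside, world axes, zero at the start; "wrist_torque": the same for the moment, N m; "grip_width": finger opening in m.
Only numpy, scipy, OpenCV 4.12 (cv2) and the standard library are available. Lean on these libraries where they do the work, as an engineer would, in place of code of your own. Each camera call takes 0.05 s, during which the arm holds its last target.

### The job

Put all the circuit cards and potted converters from the bench mat away in the dry cabinet: first shut the nitrogen valve fully, then pull the drawer out, lay every one of them in its tray, and push the drawer fully home. Only when it is shut, turn the nitrogen on again with the lever exactly over the brass marker. The gas must stay off while the drawer is open; leave the marker, the solder spool, the screwdriver and the flux bottle alone.

Things in the scene. Friction and masses are not known exactly. Their poses are not given: they have to be found in the camera images.
- drybox: the dry cabinet, a fixed steel box 220 mm wide (y), 300 mm deep (x), 140 mm high, with the gas valve on a pedestal at its right-hand side. Origin at the bottom middle of its front; x points into the cabinet, y to its left, z up. The drawer's front fills the upper half (214 mm wide, 74 mm high, top edge at 138 mm) and is flush with the cabinet when shut
- drawer_handle (a point): middle of the drawer's dark level bar handle, 11 mm thick, 120 mm long (along y), 35 mm in front of the drawer's front, 120 mm over the bench, 20 mm below the cabinet's top. x points into the cabinet, y to its left, z up; the drawer pulls out along -x
- drawer (a joint): how far the drawer is pulled out, m: 0 fully shut, 0.20 at its stop; it slides with about 2 N of friction and stays where it is left
- tray_floor (a point): centre of the inner floor of the drawer's tray (moves with the drawer, axes as the handle), 73 mm over the bench, 177 mm behind the handle. The tray is 250 mm (x) by 188 mm (y) inside; its side walls rise 40 mm over the floor, its front 65 mm; the underside of the cabinet's top is 59 mm over it. With the drawer fully out, the tray from x = -125 to +60 mm is clear of the cabinet
- valve (a joint): angle of the nitrogen valve's lever, rad: 0 is shut (lever square to the gas line, pointing sideways away from the cabinet), 1.57 is wide open (lever along the line, pointing the way the drawer pulls out). It opens clockwise seen from above, turns with about 0.2 N m of friction and stays where it is left
- valve_axis (a point): the upright axis of the valve's lever at the lever's mid height, 103 mm over the bench. -y points outward along the lever, z up
- lever_grip (a point): grip point on the lever's black sleeve, 85 mm out from the axis, at mid height (103 mm over the bench). The sleeve is 18 mm wide, 14 mm high, from 53 to 113 mm from the axis; there is nothing for 40 mm below it except the plate with the marker, which ends 61 mm from the axis. -y points outward along the lever, z up
- marker (a joint): angle of the brass marker clamped on the valve's quadrant plate, rad, on the same scale as valve: the purge setting. The lever is on the setting when the two values are equal
- marker_mid (a point): middle of the brass marker, a flat tab 28 mm wide (across the radius), 14 mm long, with a small dark screw in its middle, on the aluminium quadrant plate below the lever, 54 mm from the lever's axis. -y points outward from the axis. It is clamped tight and is not to be moved; the lever passes 6 mm above its screw
- card_a: plug-in circuit card: green board 70 x 50 x 3 mm with a finned aluminium heat sink along its middle, 56 mm long (card's x) x 22 mm wide (card's y) x 25 mm tall, top 28 mm over the board's underside; 0.08 to 0.16 kg. Lift it by the heat sink, across its 22 mm. Origin at the centre of the board's underside, z up. One of up to three alike; None from the start if it is absent
- card_b: plug-in circuit card: green board 70 x 50 x 3 mm with a finned aluminium heat sink along its middle, 56 mm long (card's x) x 22 mm wide (card's y) x 25 mm tall, top 28 mm over the board's underside; 0.08 to 0.16 kg. Lift it by the heat sink, across its 22 mm. Origin at the centre of the board's underside, z up. One of up to three alike; None from the start if it is absent
- card_c: plug-in circuit card: green board 70 x 50 x 3 mm with a finned aluminium heat sink along its middle, 56 mm long (card's x) x 22 mm wide (card's y) x 25 mm tall, top 28 mm over the board's underside; 0.08 to 0.16 kg. Lift it by the heat sink, across its 22 mm. Origin at the centre of the board's underside, z up. One of up to three alike; None from the start if it is absent
- brick_a: a potted power converter: black block with aluminium top, 58 mm (its x) x 37 mm (its y) x 20 mm high, 0.09 to 0.18 kg. Grip it across its 37 mm. Origin at the centre of its underside, z up. One of up to two alike; None from the start if it is absent
- brick_b: a potted power converter: black block with aluminium top, 58 mm (its x) x 37 mm (its y) x 20 mm high, 0.09 to 0.18 kg. Grip it across its 37 mm. Origin at the centre of its underside, z up. One of up to two alike; None from the start if it is absent
- mat: slate-coloured bench mat 320 mm (x) by 270 mm (y), 2 mm thick, fixed on the bench, on which the cards and converters lie at the start. Origin at the centre of its underside
- spool: bystander: spool of solder wire, 58 mm across, 52 mm high, with red flanges. Origin at the centre of its underside
- driver: bystander: screwdriver 150 mm long lying on the bench in front of the robot to its right. Origin near its middle
- flux: bystander: flux bottle 48 mm across, 100 mm high, beyond the mat beside the cabinet. Origin at the centre of its underside
There are look-alikes about, which are no part of the job. Leave any blue look-alike of the card_b alone.

How it is judged:
On the way, in this order (a step that is already met when the one before it is completed fails the run):
1. the nitrogen valve is shut, with the drawer still shut (value of joint valve below 0.09 rad and value of joint drawer below 0.02 m), for 0.2 s.
2. the drawer is pulled out, with the valve shut (value of joint drawer above 0.1 m and value of joint valve below 0.09 rad), for 0.2 s.
3. every card and converter lies in the tray and the drawer is fully shut, with the valve still shut (value of joint drawer below 0.006 m and value of joint valve below 0.09 rad and x of card_a in the frame of tray_floor between -0.125 and 0.125 m and y of card_a in the frame of tray_floor between -0.095 and 0.095 m and z of card_a in the frame of tray_floor between -0.01 and 0.06 m and x of card_b in the frame of tray_floor between -0.125 and 0.125 m and y of card_b in the frame of tray_floor between -0.095 and 0.095 m and z of card_b in the frame of tray_floor between -0.01 and 0.06 m and x of card_c in the frame of tray_floor between -0.125 and 0.125 m and y of card_c in the frame of tray_floor between -0.095 and 0.095 m and z of card_c in the frame of tray_floor between -0.01 and 0.06 m and x of brick_a in the frame of tray_floor between -0.125 and 0.125 m and y of brick_a in the frame of tray_floor between -0.095 and 0.095 m and z of brick_a in the frame of tray_floor between -0.01 and 0.06 m and x of brick_b in the frame of tray_floor between -0.125 and 0.125 m and y of brick_b in the frame of tray_floor between -0.095 and 0.095 m and z of brick_b in the frame of tray_floor between -0.01 and 0.06 m), for 0.3 s.
4. the valve's lever stands over the marker (angle between the y axis of lever_grip and the y axis of marker_mid, either way round below 0.1 rad and value of joint drawer below 0.006 m), for 0.3 s.
At the end, for the whole second after the job is handed in: every card and converter that was present lies inside the drawer's tray, the drawer is fully shut (within 6 mm), the valve's lever stands over the brass marker (within 0.10 rad, about 6 degrees) and rests there (all of step 4 and velocity of joint valve between -0.05 and 0.05 rad/s and x of card_a in the frame of tray_floor between -0.125 and 0.125 m and y of card_a in the frame of tray_floor between -0.095 and 0.095 m and z of card_a in the frame of tray_floor between -0.01 and 0.06 m and x of card_b in the frame of tray_floor between -0.125 and 0.125 m and y of card_b in the frame of tray_floor between -0.095 and 0.095 m and z of card_b in the frame of tray_floor between -0.01 and 0.06 m and x of card_c in the frame of tray_floor between -0.125 and 0.125 m and y of card_c in the frame of tray_floor between -0.095 and 0.095 m and z of card_c in the frame of tray_floor between -0.01 and 0.06 m and x of brick_a in the frame of tray_floor between -0.125 and 0.125 m and y of brick_a in the frame of tray_floor between -0.095 and 0.095 m and z of brick_a in the frame of tray_floor between -0.01 and 0.06 m and x of brick_b in the frame of tray_floor between -0.125 and 0.125 m and y of brick_b in the frame of tray_floor between -0.095 and 0.095 m and z of brick_b in the frame of tray_floor between -0.01 and 0.06 m); the robot touches nothing.
It fails at once if the drawer is open (more than 30 mm) while the nitrogen valve is not shut (more than 0.15 rad) (value of joint drawer above 0.03 m and value of joint valve above 0.15 rad).
It fails at once if the brass marker is shifted (more than 6 mm) (distance of marker_mid from where it was at the start of the episode above 0.006 m).
It fails at once if the spool, the screwdriver or the flux bottle is pushed aside (more than 40 mm) (distance of any of spool, driver, flux from where it was at the start of the episode above 0.04 m).
Of card_a, card_b, card_c, brick_a, brick_b only 3 to 4 are there at a start; the rules pass over those that are not, and their reading is None.
At some moment in a run one of card_a, card_b, card_c, brick_a, brick_b may be knocked a few centimetres aside while the robot is not near it.
Once in a run the grip may slacken for a moment while it holds something.
It also fails if it takes over 208 s, if anything falls off the work surface, if the arm or the gripper's body presses on something with over 40 N, if the wrist force passes 120 N, or if a joint passes its speed limit or range.

## Working session

There is one attempt and no reset: what is moved stays moved. The work goes in short steps, each a Python script; the robot and the scene stay as the last script left them, time stands still between calls to the robot, and variables do not carry over. Pictures are saved under pics/ and viewed, and the job is handed in when it is done.

```bash
ls -la; mkdir -p pics
cat > h.py <<'E'
import numpy as np, cv2
from rig import r
def snap(name,fn):
    o=r.observe(); im=r.get_image(name)
    cv2.imwrite('pics/'+fn+'.png',im['pixels'][:,:,::-1])
    d={k:v for k,v in im.items()}; d['tcp_pos']=o['tcp_pos'];d['ee_rot']=o['ee_rot']
    np.savez('pics/'+fn+'.npz',**d); return d
def load(fn): return dict(np.load('pics/'+fn+'.npz'))
def px2w(d,u,v,z=None):
    """pixel to world with depth (or plane z)"""
    f=200/np.tan(np.radians(float(d['fov_y']))/2)
    x=(u-float(d['cx']))/f; y=-(v-float(d['cy']))/f
    E=np.array(d['extrinsics'])
    ray=E[:3,:3]@np.array([x,y,-1.]); o=E[:3,3]
    if z is None:
        return o+ray*float(d['depth'][int(round(v)),int(round(u))])
    return o+ray*(z-o[2])/ray[2]
def crop(fn,u0,v0,u1,v1,s,out):
    im=cv2.imread('pics/'+fn+'.png')[v0:v1,u0:u1]
    cv2.imwrite('pics/'+out+'.png',cv2.resize(im,None,fx=s,fy=s,interpolation=cv2.INTER_CUBIC))
E
python3 - <<'E'
from h import *
for n in ['scene','top','wrist']:
    d=snap(n,n+'0'); print(n,d['fov_y'],d['cx'],d['cy'],[k for k in d]); print(np.round(d.get('extrinsics',d.get('hand_eye')),3))
print(r.observe())
E
```

```text
total 12
drwxr-xr-x  3 agent agent 4096 Dec  7 05:07 .
drwxr-xr-x 23 root  root  4096 Dec  7 05:07 ..
drwxr-xr-x  2 agent agent 4096 Dec  7 05:07 pics
scene 47.184790173991516 319.4287481509603 202.53227103364594 ['pixels', 'depth', 'fov_y', 'cx', 'cy', 'extrinsics', 'tcp_pos', 'ee_rot']
[[-0.258 -0.503  0.825  1.719]
 [ 0.966 -0.155  0.208  0.3  ]
 [ 0.023  0.85   0.526  0.858]
 [ 0.     0.     0.     1.   ]]
top 46.52844125271392 324.69584472105225 204.55053555376134 ['pixels', 'depth', 'fov_y', 'cx', 'cy', 'extrinsics', 'tcp_pos', 'ee_rot']
[[ 0.022  0.989 -0.149  0.36 ]
 [-1.     0.024  0.008 -0.01 ]
 [ 0.011  0.149  0.989  1.354]
 [ 0.     0.     0.     1.   ]]
wrist 65.70646984690485 317.32892401037975 203.7240776810478 ['pixels', 'depth', 'fov_y', 'cx', 'cy', 'hand_eye', 'tcp_pos', 'ee_rot']
[[ 1.    -0.    -0.001 -0.001]
 [-0.001 -0.956 -0.292 -0.075]
 [-0.001  0.292 -0.956 -0.143]
 [ 0.     0.     0.     1.   ]]
{'time': 0.15, 'joint_positions': array([-1.29178731e+00,  4.86059516e-02,  9.79588936e-02,  1.62199262e+00,
       -9.59700829e-06,  1.44301815e+00]), 'qd': array([ 0.00178752, -0.00294712,  0.00536862,  0.00147416, -0.0002846 ,
       -0.00224648]), 'effort': array([ 1.73863842e-03, -3.39258313e+01,  3.20424485e+01,  1.53435033e-02,
       -1.83937918e-04, -8.29500362e-07]), 'tcp_pos': array([ 0.20758733, -0.48170373,  0.23037347]), 'ee_rot': array([ 8.35362070e-01, -5.49699339e-01, -7.02221047e-04, -5.96987620e-04]), 'force': array([0.13457836, 0.03777803, 1.12463524]), 'wrist_torque': array([-0.00493094,  0.00225393, -0.03480079]), 'grip_width': 0.08571244786195072}
```

View pics/top0.png

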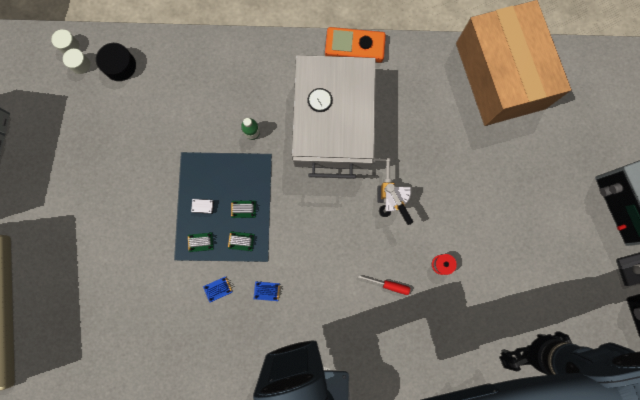

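View pics/scene0.png

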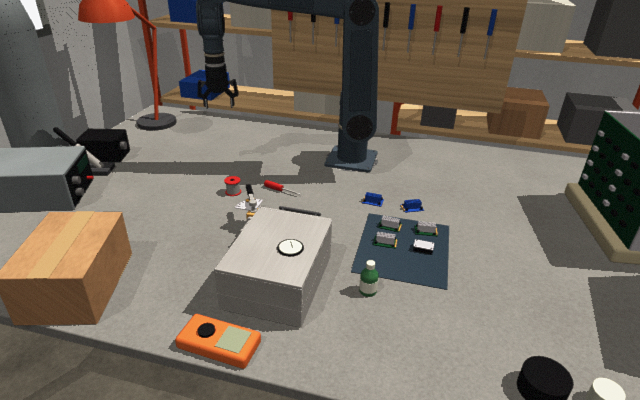

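The top view shows four items on the mat: cards at about (243,209), (201,242) and (241,241), and a converter at (202,206). Two blue look-alikes lie off the mat at (218,289) and (267,291). The cabinet is around (335,110) and the valve near (395,196). Next I'll enlarge the mat and the valve.

Run:
```python
from h import *
crop('top0',170,145,290,305,5 if 0 else 3.7,'c1') 
crop('top0',290,140,430,240,5.6,'c2')
d=load('top0')
for n,u,v in [('gA',243,209),('gB',201,242),('gC',241,241),('brick',202,206),('handL',310,172),('handR',377,172),('topFL',294,160),('topFR',375,160),('topBL',297,57),('topBR',376,57),('axis',395,193),('levertip',410,221),('spool',445,264),('driver',385,285),('flux',250,125),('bench',340,220)]:
    print(n,np.round(px2w(d,u,v),3))
```

```text
gA [0.541 0.214 0.029]
gB [0.444 0.334 0.01 ]
gC [0.45  0.218 0.015]
brick [0.547 0.334 0.024]
handL [ 0.661  0.026 -0.003]
handR [ 0.665 -0.174 -0.001]
topFL [ 0.36  -0.01   1.354]
topFR [ 0.687 -0.161  0.058]
topBL [0.954 0.067 0.139]
topBR [ 1.013 -0.165  0.032]
axis [ 0.585 -0.211  0.103]
levertip [ 0.507 -0.25   0.112]
spool [ 0.36  -0.01   1.354]
driver [ 0.334 -0.195  0.022]
flux [0.772 0.196 0.088]
bench [ 0.519 -0.066  0.002]
```

View pics/c1.png

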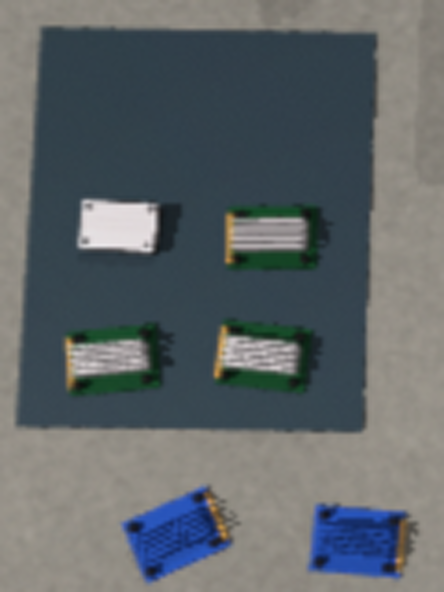

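View pics/c2.png

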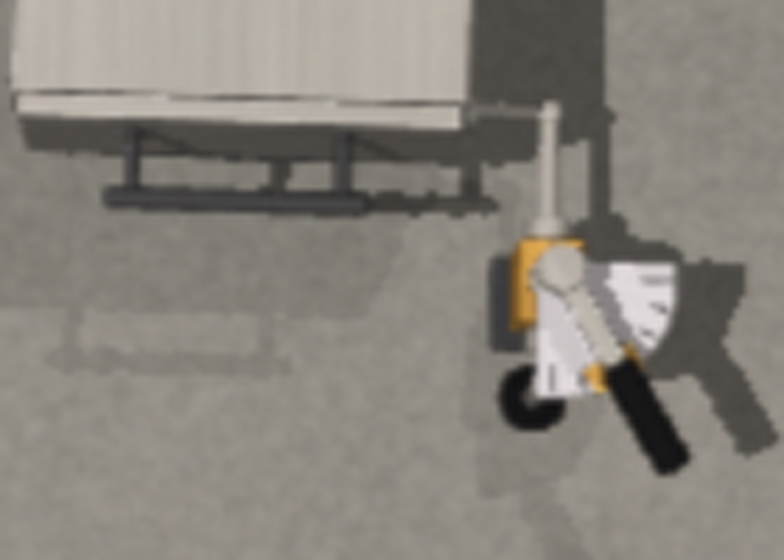

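Run:
```python
from h import *
d=load('top0')
def c(x,y): return 290+x/5.6,140+y/5.6
for n,x,y,z in [('FL',16,95,.139),('FR',462,112,.139),('hL',104,190,.1255),('hR',368,203,.1255),('axis',560,268,.115),('tip',672,465,.11),('sleeveStart',622,368,.11),('br1',600,375,.06),('br2',630,355,.06)]:
    print(n,np.round(px2w(d,*c(x,y),z=z),4))
```

```text
FL [0.6694 0.0692 0.139 ]
FR [ 0.6664 -0.1445  0.139 ]
hL [0.627  0.0263 0.1255]
hR [ 0.6237 -0.101   0.1255]
axis [ 0.5961 -0.1952  0.115 ]
tip [ 0.502 -0.25   0.11 ]
sleeveStart [ 0.5486 -0.2261  0.11  ]
br1 [ 0.5524 -0.2237  0.06  ]
br2 [ 0.5629 -0.2388  0.06  ]
```

```bash
cat >> h.py <<'E'
def q(a): return np.array([np.cos(a/2),np.sin(a/2),0,0])
from scipy.spatial.transform import Rotation as Rn
def wpx(d,u,v,z=None):
    """wrist fisheye pixel to world"""
    f=200/np.tan(np.radians(float(d['fov_y']))/2)
    x=u-float(d['cx']); y=v-float(d['cy']); rr=np.hypot(x,y); th=rr/f
    ray=np.array([np.sin(th)*x/max(rr,1e-9),-np.sin(th)*y/max(rr,1e-9),-np.cos(th)])
    H=np.array(d['hand_eye']); R=Rn.from_quat(d['ee_rot']).as_matrix()
    o=np.array(d['tcp_pos'])+R@H[:3,3]; w=R@H[:3,:3]@ray
    if z is None:
        D=float(d['depth'][int(round(v)),int(round(u))]); return o+w*D/np.cos(th)
    return o+w*(z-o[2])/w[2]
E
python3 - <<'E'
from h import *
ax=np.array([.595,-.197]);th=1.04
p=ax+0.06*np.array([-np.sin(th),-np.cos(th)])
r.move_to([p[0],p[1],.24],q(-th))
d=snap('wrist','w1'); o=r.observe(); print(o['time'],o['tcp_pos'],o['joint_positions'])
E
```

```text
1.7583 [ 0.54261667 -0.22856897  0.24002629] [-5.12297788e-01  2.20512410e-01  3.06972865e-01  1.65726341e+00
 -4.59336961e-04  2.10045051e+00]
```

View pics/w1.png

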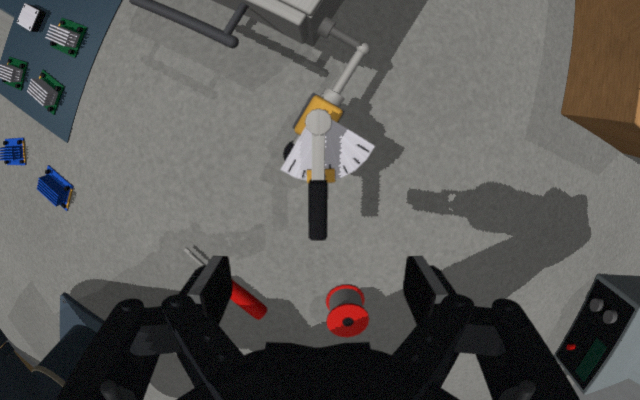

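Run:
```python
from h import *
crop('w1',270,90,390,250,3.7,'c3')
d=load('w1')
for u,v in [(318,121),(318,190),(318,230),(310,174),(330,174)]: print(u,v,np.round(wpx(d,u,v),4))
```

```text
318 121 [ 0.6005 -0.195   0.1102]
318 190 [ 0.5467 -0.2265  0.1093]
318 230 [ 0.5133 -0.2462  0.1102]
310 174 [ 0.5514 -0.2148  0.0851]
330 174 [ 0.5612 -0.2318  0.0845]
```

View pics/c3.png

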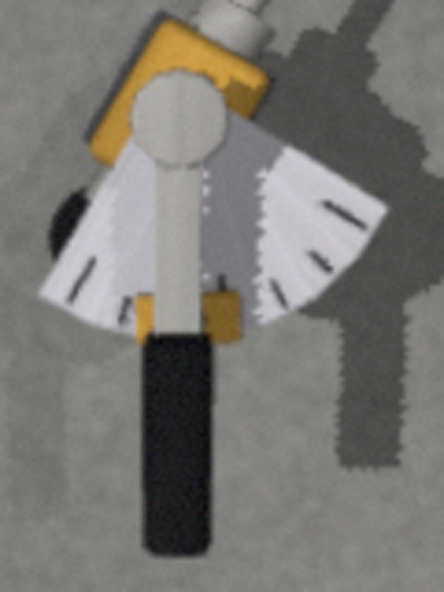

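```bash
cat >> h.py <<'E'
AX=np.array([.600,-.195])
def lp(th,z=.084,rad=.085): return [AX[0]-rad*np.sin(th),AX[1]-rad*np.cos(th),z]
def st(*a):
    o=r.observe(); print(*a,'t%.1f'%o['time'],np.round(o['tcp_pos'],4),'F',np.round(o['force'],1),'w%.4f'%o['grip_width'])
E
python3 - <<'E'
from h import *
th=1.04
r.set_gripper(.055)
r.move_to(lp(th,.15),q(-th)); st()
g=r.line_to(lp(th),guard=15,feed=.1); st('down',g)
r.set_gripper(0.0,40); st('grip')
for t in np.linspace(th,0.02,8)[1:]:
    r.line_to(lp(t),frame=q(-t),feed=.1); st(round(t,2))
snap('scene','s1'); snap('top','t1')
E
```

```text
t2.6 [ 0.5262 -0.2376  0.1496] F [0.6 0.6 0.7] w0.0546
down False t3.4 [ 0.5274 -0.2383  0.085 ] F [0.  0.6 0.4] w0.0549
grip t3.9 [ 0.5272 -0.2383  0.085 ] F [-0.3  0.3  3.5] w0.0171
0.89 t4.1 [ 0.5342 -0.2486  0.085 ] F [ 0.5 -0.7  4.7] w0.0172
0.75 t4.4 [ 0.5426 -0.2575  0.085 ] F [0.3 0.2 5.1] w0.0168
0.6 t4.7 [ 0.5522 -0.2652  0.085 ] F [-0.5 -1.   4.5] w0.0171
0.46 t5.0 [ 0.5628 -0.2714  0.085 ] F [-1.1 -0.   5.1] w0.0174
0.31 t5.3 [ 0.5742 -0.276   0.085 ] F [-1.2 -0.2  5.1] w0.0173
0.17 t5.6 [ 0.5861 -0.2789  0.085 ] F [-1.5 -0.8  5.5] w0.0172
0.02 t5.9 [ 0.5984 -0.2801  0.085 ] F [-1.   0.6  5.5] w0.0172
```

Run:
```python
from h import *
for t in [0.0,-.02]:
    r.line_to(lp(t),frame=q(-t),feed=.1,guard=12); st(t)
    o=r.observe(); print(o['wrist_torque'])
r.set_gripper(.055); st('rel')
r.line_to(lp(0,.16)); 
r.move_to(lp(0.75,.24,.03),q(-.75))
snap('wrist','w2');st(); crop('w2',200,60,440,240,3.2,'c4')
```

```text
0.0 t6.2 [ 0.5994 -0.28    0.0849] F [-2.  -0.7  5.8] w0.0172
[ 0.08718944  0.44877728 -0.02493658]
-0.02 t6.5 [ 0.5995 -0.28    0.085 ] F [-6.3  0.4  8.2] w0.0173
[ 0.12761368  1.02768151 -0.75268689]
rel t6.9 [ 0.6016 -0.2797  0.0834] F [-0.1 -0.2  0.6] w0.0552
t8.5 [ 0.579  -0.217   0.2379] F [-0.3 -0.5  0.4] w0.0548
```

View pics/c4.png

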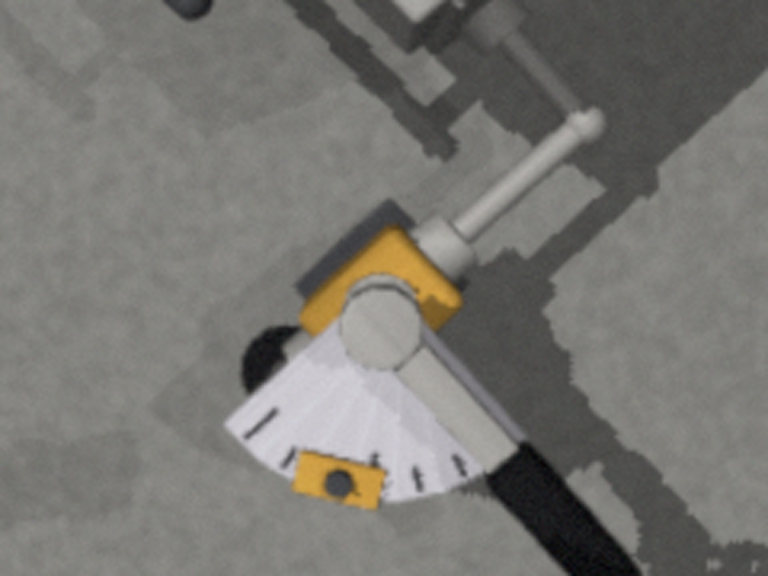

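```bash
python3 - <<'E'
from h import *
d=load('w2')
def c(x,y): return 200+x/3.2,60+y/3.2
P={}
for n,x,y,z in [('axis',381,328,None),('axis',381,328,.112),('screw',339,483,None),('m1',318,464,None),('m2',366,494,None),('m3',310,485,None),('m4',372,470,None),('lev1',430,382,None),('lev2',480,430,None),('slv1',545,505,None),('slv2',600,560,None)]:
    w=wpx(d,*c(x,y),z); print(n,np.round(w,4),'theta',np.round(np.arctan2(AX[0]-w[0],AX[1]-w[1]),3),'rad',np.round(np.hypot(*(w[:2]-AX)),4))
# marker corners
C=[(303,451),(387,466),(378,510),(293,493)]
w=np.array([wpx(d,*c(*k),z=.0875) for k in C]); m=w.mean(0); print(m,np.arctan2(AX[0]-m[0],AX[1]-m[1]),np.hypot(*(m[:2]-AX)))
e=(w[1]-w[0])+(w[2]-w[3]); print('edge dir',e,np.linalg.norm(e)/2, 'theta from edge',np.arctan2(-e[1],e[0]))
E
sed -n 1,1p /dev/null
```

```text
axis [ 0.6005 -0.1954  0.1107] theta -0.856 rad 0.0007
axis [ 0.6007 -0.1953  0.112 ] theta -1.161 rad 0.0007
screw [ 0.5558 -0.2247  0.0898] theta 0.978 rad 0.0533
m1 [ 0.5541 -0.2167  0.0852] theta 1.128 rad 0.0508
m2 [ 0.5585 -0.2341  0.0855] theta 0.816 rad 0.0571
m3 [ 0.5471 -0.2203  0.0837] theta 1.125 rad 0.0587
m4 [ 0.5651 -0.2297  0.085 ] theta 0.788 rad 0.0492
lev1 [ 0.5997 -0.2169  0.1061] theta 0.015 rad 0.0219
lev2 [ 0.6006 -0.2378  0.1038] theta -0.014 rad 0.0428
slv1 [ 0.6003 -0.2665  0.1094] theta -0.005 rad 0.0715
slv2 [ 0.6016 -0.2914  0.1103] theta -0.016 rad 0.0964
[ 0.5561606  -0.22483596  0.0875    ] 0.9732271167687906 0.05302902451948538
edge dir [ 0.03145209 -0.0434753   0.        ] 0.026829720522492342 theta from edge 0.9445066774043352
```

Run:
```python
from h import *
r.move_to([.60,-.05,.27],q(0))
snap('wrist','w3');st()
```

```text
t9.2 [ 0.5998 -0.0514  0.2688] F [-0.1  0.5 -1. ] w0.0549
```

View pics/w3.png

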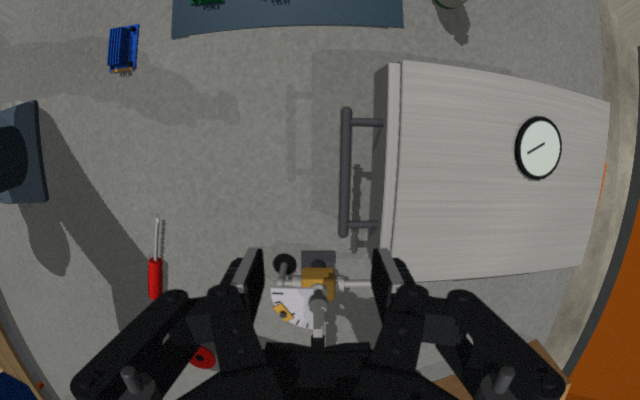

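Run:
```python
from h import *
d=load('w3')
for u,v in [(346,112),(345,140),(345,172),(344,205),(343,234)]: print(np.round(wpx(d,u,v,.1255),4),np.round(wpx(d,u,v),4))
for u,v in [(389,70),(386,273)]: print('front',np.round(wpx(d,u,v,.138),4))
crop('w3',300,50,440,290,2.5,'c5')
```

```text
[0.6262 0.0241 0.1255] [0.6262 0.0241 0.1252]
[ 0.6255 -0.0019  0.1255] [ 0.6255 -0.0019  0.1258]
[ 0.626  -0.0322  0.1255] [ 0.626  -0.0322  0.1254]
[ 0.6258 -0.0648  0.1255] [ 0.6258 -0.0647  0.1257]
[ 0.6256 -0.0952  0.1255] [ 0.6255 -0.0948  0.1264]
front [0.663  0.0633 0.138 ]
front [ 0.6705 -0.1342  0.138 ]
```

View pics/c5.png

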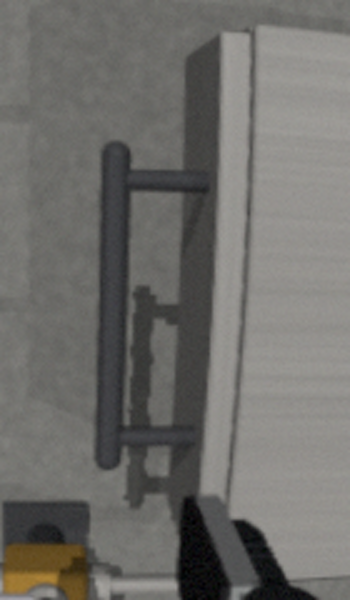

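Run:
```python
from h import *
r.set_gripper(.026)
r.move_to([.626,-.037,.16],q(0)); st()
g=r.line_to([.626,-.037,.102],guard=15,feed=.08); st('down',g)
if not g:
    r.set_gripper(0,60); st('grip')
    g=r.line_to([.43,-.037,.102],guard=30,feed=.12); st('pull',g)
snap('top','t2')
```

```text
t10.2 [ 0.6255 -0.037   0.16  ] F [-0.6 -0.3  0.5] w0.0260
down False t11.0 [ 0.6262 -0.037   0.1023] F [0.2 0.1 1.1] w0.0260
grip t11.3 [ 0.6261 -0.0371  0.1031] F [-2.7 -0.1  3.5] w0.0089
pull False t13.1 [ 0.43   -0.0356  0.103 ] F [1.1 4.3 6.1] w0.0090
```

View pics/t2.png

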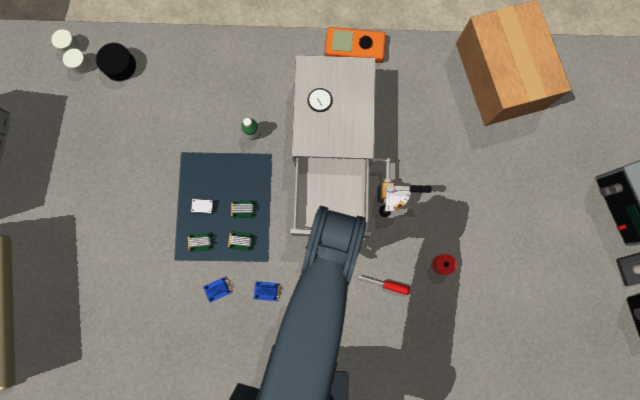

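Run:
```python
from h import *
r.set_gripper(.028); r.line_to([.43,-.037,.2],feed=.25)
r.move_to([.48,.22,.27],q(0))
snap('wrist','w4');st()
```

```text
t15.1 [0.4797 0.2186 0.269 ] F [ 0.2 -0.   0.6] w0.0280
```

View pics/w4.png

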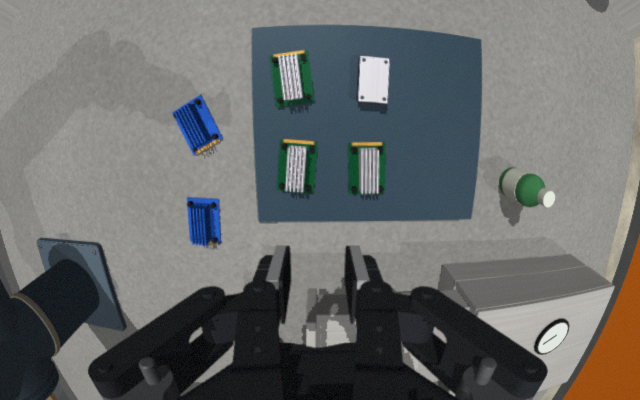

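```bash
cat >> h.py <<'E'
def wcloud(d):
    f=200/np.tan(np.radians(float(d['fov_y']))/2)
    U,V=np.meshgrid(np.arange(640),np.arange(400)); x=U-float(d['cx']); y=V-float(d['cy']); rr=np.hypot(x,y)+1e-9; th=rr/f
    t=np.tan(th); D=np.array(d['depth'])
    P=np.stack([t*x/rr*D,-t*y/rr*D,-D],-1)
    H=np.array(d['hand_eye']); R=Rn.from_quat(d['ee_rot']).as_matrix()
    P=P@H[:3,:3].T+H[:3,3]; return P@R.T+np.array(d['tcp_pos'])
def items(d,xr=(.33,.72),yr=(.12,.42),zlo=.0175,zhi=.04,zoff=0):
    """bright clusters above the mat -> centre, angle of LONG axis, size"""
    P=wcloud(d); ok=(d['depth']>0)&(P[...,2]>zlo)&(P[...,2]<zhi)&(P[...,0]>xr[0])&(P[...,0]<xr[1])&(P[...,1]>yr[0])&(P[...,1]<yr[1])
    px=d['pixels'].astype(int); ok&=(px.max(-1)-px.min(-1)<40)|(px.min(-1)>90)
    m=cv2.morphologyEx(ok.astype(np.uint8),cv2.MORPH_CLOSE,np.ones((3,3),np.uint8))
    n,L,s,c=cv2.connectedComponentsWithStats(m); out=[]
    for i in range(1,n):
        if s[i,4]<200: continue
        X=P[(L==i)&ok]; (cx,cy),(w,h),a=cv2.minAreaRect((X[:,:2]*1000).astype(np.float32))
        a=np.radians(a)+(0 if w>=h else np.pi/2)
        a=(a)%np.pi
        out.append((cx/1000,cy/1000,a,max(w,h),min(w,h),np.percentile(X[:,2],80),c[i],px[L==i].mean(0).round()))
    return out
E
python3 - <<'E'
from h import *
d=load('w4')
for i in items(d): print([np.round(k,3) for k in i])
crop('w4',160,20,500,260,2.3,'c6')
E
```

```text
[np.float64(0.446), np.float64(0.338), np.float64(1.693), np.float64(56.276), np.float64(23.079), np.float64(0.03), array([289.671,  76.095]), array([173., 173., 178.])]
[np.float64(0.549), np.float64(0.337), np.float64(1.54), np.float64(59.354), np.float64(38.273), np.float64(0.023), array([373.27 ,  79.185]), array([214., 213., 219.])]
[np.float64(0.452), np.float64(0.222), np.float64(1.463), np.float64(57.118), np.float64(22.724), np.float64(0.03), array([295.079, 168.802]), array([161., 160., 165.])]
[np.float64(0.545), np.float64(0.219), np.float64(1.596), np.float64(56.369), np.float64(22.557), np.float64(0.03), array([368.763, 170.149]), array([151., 150., 155.])]
```

View pics/c6.png

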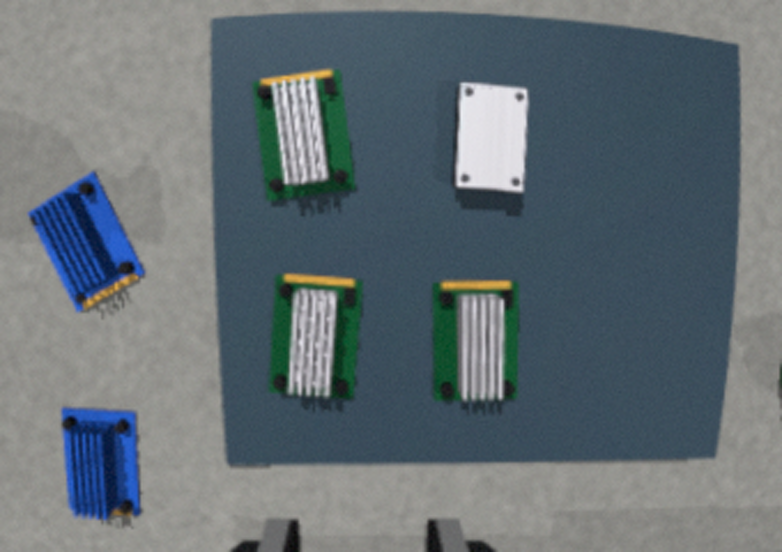

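```bash
cat >> h.py <<'E'
VIEW=[.48,.22,.27]
def look(fn):
    r.move_to(VIEW,q(0)); d=snap('wrist',fn); its=items(d)
    for i in its: print('item',np.round(i[0],4),np.round(i[1],4),'a',round(i[2],3),'sz',np.round(i[3:5],1),'z',round(i[5],3))
    return its
def pick(x,y,a,brick):
    w=.060 if brick else .046; z=.004 if brick else .007
    r.set_gripper(w); r.move_to([x,y,.09],q(a)); st('above')
    g=r.line_to([x,y,z],guard=12,feed=.12); st('down',g)
    r.set_gripper(0,60); st('grip')
    r.line_to([x,y,.17],feed=.25); o=r.observe(); st('lift'); return o['grip_width']
def place(x,y,brick,dz=.003):
    z=.073+(.002 if brick else .005)+dz; w=.055 if brick else .040
    r.move_to([x,y,.21],q(0)); o=r.observe(); st('over')
    if o['grip_width']<(.030 if brick else .015): print('LOST'); return False
    g=r.line_to([x,y,z],guard=10,feed=.15); st('low',g)
    o=r.observe()
    if o['grip_width']<(.030 if brick else .015): print('LOST late')
    r.set_gripper(w); r.line_to([x,y,.2],feed=.25); st('placed'); return True
E
python3 - <<'E'
from h import *
its=look('w5')
i=[k for k in its if k[4]>30][0]
print(pick(i[0],i[1],i[2]-np.pi/2,True))
print(place(.622,-.082,True))
snap('top','t3');
E
```

```text
item 0.4459 0.338 a 1.706 sz [56.7 22.2] z 0.03
item 0.5495 0.3365 a 1.541 sz [59.  38.5] z 0.023
item 0.4513 0.2216 a 1.474 sz [56.9 22.9] z 0.03
item 0.5454 0.2195 a 1.587 sz [56.  22.9] z 0.03
above t16.7 [0.5502 0.3365 0.0916] F [-0.3 -0.1  0. ] w0.0600
down False t17.6 [0.5503 0.3368 0.0052] F [-1.7 -0.2 -0. ] w0.0596
grip t17.9 [0.5508 0.3371 0.0059] F [ 0.  -1.4  4.2] w0.0355
lift t18.8 [0.5486 0.3361 0.1677] F [-0.3 -0.  -0.2] w0.0356
0.03564180732280257
over t20.3 [ 0.622  -0.0807  0.2096] F [-0.2  0.1 -0.9] w0.0356
low True t21.2 [ 0.6174 -0.0804  0.0771] F [-1.5  0.3  1.6] w0.0358
placed t22.1 [ 0.6223 -0.0817  0.1998] F [ 1.3  0.3 -0.8] w0.0551
True
```

View pics/t3.png

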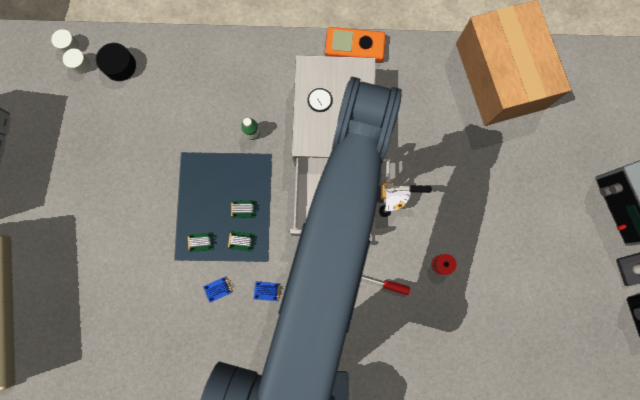

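Run:
```python
from h import *
r.move_to([.52,-.037,.30],q(np.pi/2*0)); snap('wrist','w6'); st()
its=look('w7')
i=max(its,key=lambda k:k[0])
w=pick(i[0],i[1],i[2]-np.pi/2,False); print(w)
if w>.015: print(place(.603,.010,False))
```

```text
t22.9 [ 0.5202 -0.0373  0.2971] F [-0.5  0.4 -0.6] w0.0553
item 0.4459 0.3379 a 1.699 sz [56.4 21.9] z 0.03
item 0.4512 0.2216 a 1.474 sz [57.2 23.1] z 0.03
item 0.5454 0.2189 a 1.607 sz [57.2 22.6] z 0.03
above t25.0 [0.546  0.219  0.0915] F [ 0.  -0.  -0.4] w0.0460
down False t25.9 [0.5463 0.2192 0.0082] F [-0.4  0.3  0.2] w0.0459
grip t26.2 [0.5467 0.2192 0.0086] F [0.4 0.4 4.1] w0.0207
lift t27.0 [0.5444 0.2186 0.168 ] F [ 0.4 -0.6 -1.6] w0.0206
0.02060636205849701
over t27.9 [0.6022 0.0111 0.2085] F [-0.2  1.4 -0.4] w0.0204
low True t28.7 [0.6007 0.0116 0.0795] F [0.6 0.1 3.3] w0.0208
placed t29.7 [0.603  0.01   0.1996] F [-0.3  0.7 -0.7] w0.0400
True
```

View pics/w6.png

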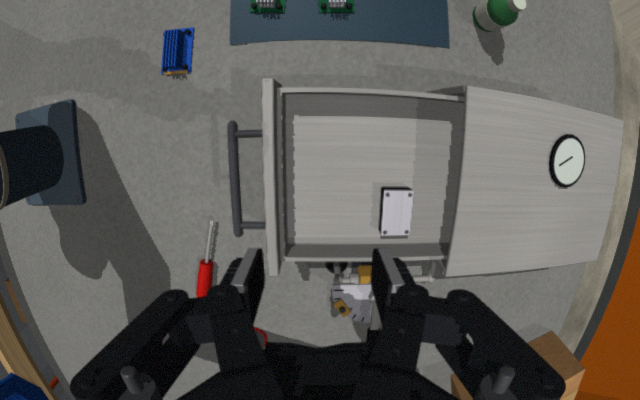

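The tray view shows the converter lying flat at pixel (397,212). The two remaining cards are next.

Run:
```python
from h import *
for n,y in [('w8',-.084),('w9',.010)]:
    its=look(n)
    i=max(its,key=lambda k:k[0])
    w=pick(i[0],i[1],i[2]-np.pi/2,False); print(w)
    if w<.015: print('FAILED'); break
    if not place(.530,y,False): break
its=look('w10')
r.move_to([.52,-.037,.30],q(0)); snap('wrist','w11'); st()
```

```text
item 0.4459 0.3382 a 1.705 sz [56.6 22. ] z 0.03
item 0.4513 0.2216 a 1.472 sz [56.8 23.2] z 0.03
above t31.7 [0.4525 0.2218 0.0913] F [-0.4  1.   1.2] w0.0456
down False t32.5 [0.4523 0.222  0.0081] F [-0.1 -0.6 -0. ] w0.0461
grip t32.9 [0.4526 0.2221 0.0085] F [-0.5  0.7  5. ] w0.0209
lift t33.7 [0.4503 0.2213 0.1681] F [-0.   0.6 -1. ] w0.0207
0.02071648396405794
over t34.9 [ 0.5295 -0.0829  0.209 ] F [ 1.1 -0.7 -2.1] w0.0210
low True t35.7 [ 0.5282 -0.0824  0.0796] F [0.3 0.2 4.1] w0.0210
placed t36.7 [ 0.5291 -0.0839  0.1989] F [-0. -1. -1.] w0.0398
item 0.4462 0.3379 a 1.69 sz [56.3 23.2] z 0.03
above t39.1 [0.4474 0.338  0.0915] F [1.1 0.2 0.5] w0.0458
down False t39.9 [0.4472 0.3383 0.0081] F [-0.6  0.7  0.2] w0.0461
grip t40.2 [0.4474 0.3387 0.0086] F [1.1 0.1 4.9] w0.0207
lift t41.0 [0.4453 0.3374 0.168 ] F [ 0.2  0.2 -1.2] w0.0209
0.02091316695389678
over t42.3 [0.5297 0.011  0.2093] F [ 0.5  0.4 -1.1] w0.0210
low True t43.2 [0.5279 0.0111 0.0794] F [ 1.8 -0.8  3. ] w0.0208
placed t44.1 [0.529  0.01   0.1986] F [-0.9 -0.3 -0.5] w0.0402
t46.2 [ 0.5199 -0.0361  0.2997] F [ 0.5 -0.5 -0.1] w0.0399
```

View pics/w11.png

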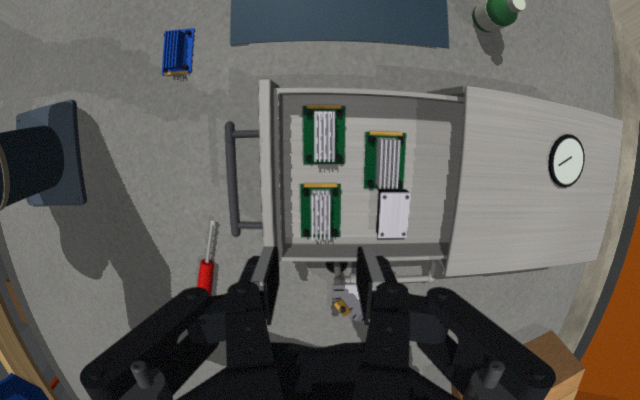

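View pics/w10.png

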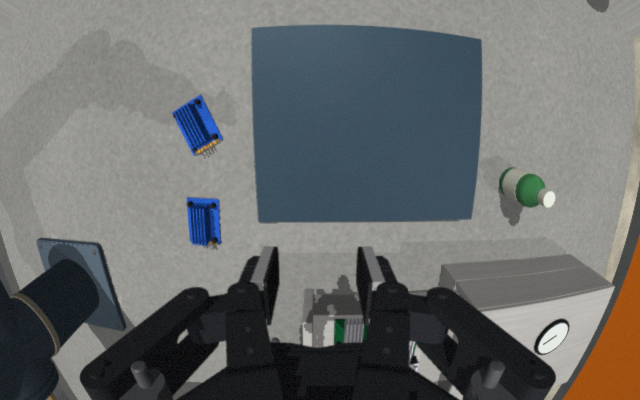

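Run:
```python
from h import *
d=load('w11')
for u,v in [(231,130),(234,180),(237,230)]: print('handle',np.round(wpx(d,u,v,.1255),4),np.round(wpx(d,u,v),4))
for u,v in [(324,135),(321,213),(389,163),(394,215),(370,180)]: print(np.round(wpx(d,u,v),4))
crop('w11',270,90,470,260,3.8,'c7')
```

```text
handle [0.4302 0.0217 0.1255] [0.4296 0.0216 0.1236]
handle [ 0.4306 -0.0319  0.1255] [ 0.43   -0.0324  0.1231]
handle [ 0.4295 -0.0895  0.1255] [ 0.4294 -0.0897  0.125 ]
[0.5273 0.0129 0.102 ]
[ 0.5246 -0.0837  0.082 ]
[ 0.6014 -0.0178  0.1006]
[ 0.6135 -0.0828  0.093 ]
[ 0.5833 -0.0418  0.0827]
```

View pics/c7.png

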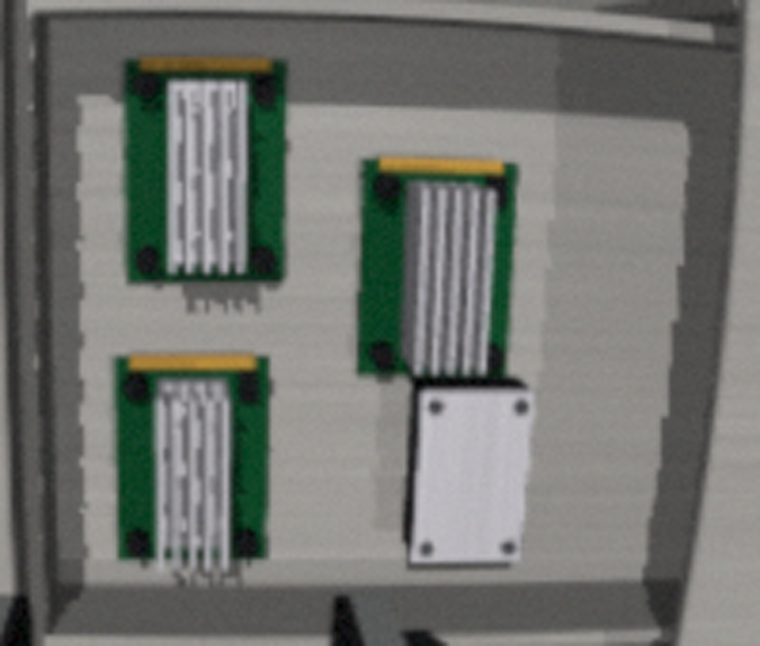

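All four lie flat in the tray: sink tops are at about 101 mm and the brick top at 93 mm. One card was knocked about 28 mm to the right but is still inside. Now I'll shut the drawer.

Run:
```python
from h import *
r.set_gripper(.026)
r.move_to([.430,-.036,.16],q(0)); st()
g=r.line_to([.430,-.036,.102],guard=15,feed=.08); st('down',g)
if not g:
    r.set_gripper(0,60); st('grip')
    g=r.line_to([.60,-.037,.102],guard=30,feed=.1); st('push',g)
    g=r.line_to([.632,-.037,.102],guard=15,feed=.03); st('push2',g)
    r.pause(.2); st()
    snap('top','t4')
```

```text
t47.2 [ 0.4309 -0.0361  0.161 ] F [0.5 1.2 0.3] w0.0259
down False t48.0 [ 0.4303 -0.0361  0.1023] F [-0.5 -0.3  0.4] w0.0259
grip t48.3 [ 0.4302 -0.0361  0.1028] F [-2.1 -0.9  2.7] w0.0089
push False t50.2 [ 0.6015 -0.0374  0.1028] F [ 1.7 -1.8  4.6] w0.0090
push2 True t51.1 [ 0.626  -0.0376  0.1028] F [-1.   0.5  3.6] w0.0088
t51.3 [ 0.6259 -0.0376  0.1028] F [-0.4 -0.   3.4] w0.0091
```

Run:
```python
from h import *
r.set_gripper(.026); st('rel')
r.line_to([.626,-.037,.2],feed=.25)
r.move_to([.60,-.05,.27],q(0)); d=snap('wrist','w12');st()
for u,v in [(346,112),(345,172),(343,234)]: print(np.round(wpx(d,u,v,.1255),4))
crop('w12',240,50,440,350,2,'c8')
```

```text
rel t51.7 [ 0.6259 -0.038   0.1025] F [ 0.7  0.2 -0.3] w0.0259
t52.6 [ 0.5996 -0.0501  0.2687] F [ 0.1  0.  -0.5] w0.0260
[0.6267 0.0247 0.1255]
[ 0.6266 -0.0319  0.1255]
[ 0.6262 -0.0953  0.1255]
```

View pics/c8.png

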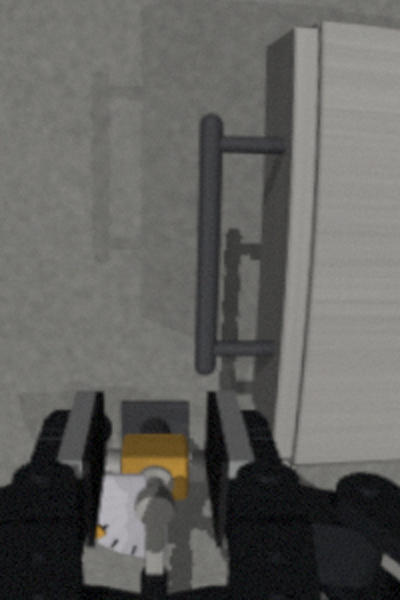

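The drawer looks the same as at the start, with the bar at pixel (345,172). Next I'll turn the valve to the marker.

Run:
```python
from h import *
r.set_gripper(.055)
r.move_to(lp(0,.16),q(0)); st()
g=r.line_to(lp(0),guard=15,feed=.1); st('down',g)
assert not g
r.set_gripper(0.0,40); st('grip')
for t in np.linspace(0,.973,8)[1:]:
    r.line_to(lp(t),frame=q(-t),feed=.1)
st('turned'); r.pause(.3)
r.set_gripper(.055); st('rel')
r.line_to(lp(.973,.16),feed=.2)
r.move_to(lp(0.973,.24,.05),q(-.973))
d=snap('wrist','w13');st(); crop('w13',250,70,390,250,3.3,'c9')
```

```text
t54.0 [ 0.6007 -0.2791  0.1612] F [-0.5  1.2 -0.2] w0.0550
down False t55.0 [ 0.6006 -0.2802  0.085 ] F [-0.6 -0.5  0.9] w0.0552
grip t55.4 [ 0.5994 -0.2804  0.0851] F [-4.4  0.   4.7] w0.0174
turned t57.4 [ 0.5299 -0.2433  0.0851] F [-3.5  0.1  7. ] w0.0176
rel t58.2 [ 0.5298 -0.2427  0.0836] F [ 0.3 -0.3 -0.4] w0.0551
t59.2 [ 0.5581 -0.2228  0.2377] F [-0.9 -0.  -1. ] w0.0551
```

View pics/c9.png

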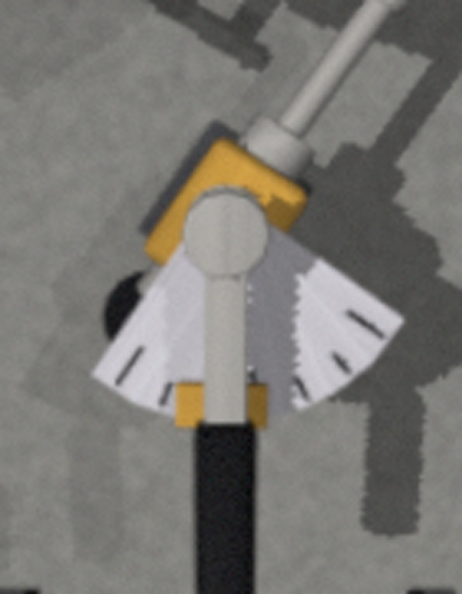

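Run:
```python
from h import *
d=load('w13')
c=lambda x,y:(250+x/3.3,70+y/3.3)
a=wpx(d,*c(226,234),.112)
ang=lambda w:np.arctan2(a[0]-w[0],a[1]-w[1])
print('lever',[ang(wpx(d,*c(225,y),z)).round(3) for y,z in[(400,.106),(470,.11),(560,.11)]])
print('marker',ang((wpx(d,*c(176,405),.086)+wpx(d,*c(268,405),.086))/2))
r.line_to([.45,-.2,.3],feed=.25); snap('top','t5'); snap('scene','s5'); st(); crop('t5',170,20,470,310,2,'c10')
```

```text
lever [np.float64(0.976), np.float64(0.975), np.float64(0.974)]
marker 0.9911167222584664
t59.9 [ 0.4503 -0.2001  0.2977] F [ 0.4 -0.   0.4] w0.0550
```

View pics/c10.png

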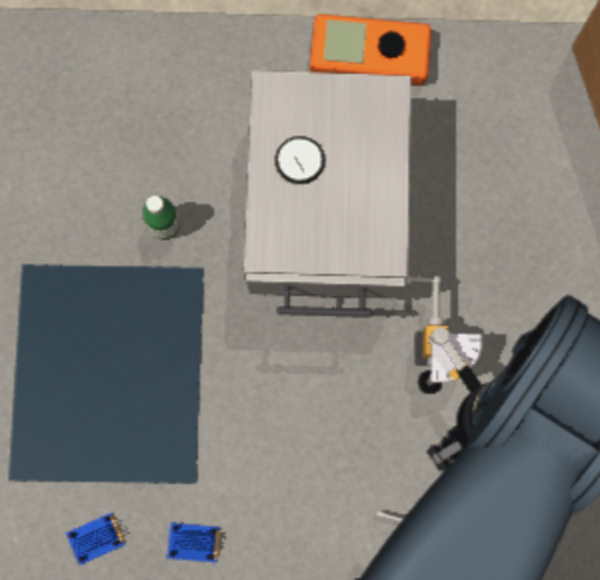

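View pics/s5.png

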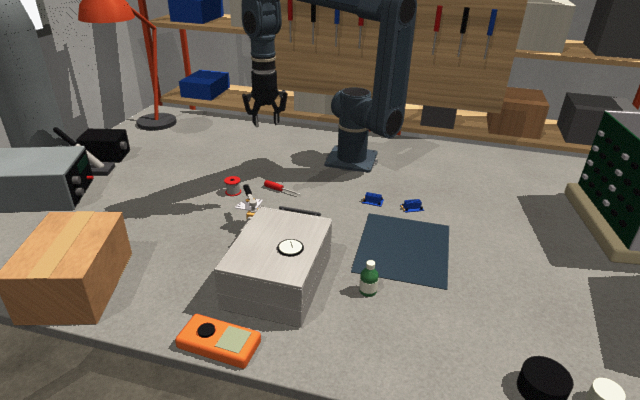

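The mat is empty and the drawer is flush. The lever reads 0.975 rad and the marker 0.97 to 0.99, well inside the 0.10 tolerance. The spool, driver and flux bottle are where they were in the first scene view, and the robot is clear of everything.

Run:
```python
from h import *
r.finish_job(); st()
```

```text
the job is handed in; nothing more can be done
the job is handed in; nothing more can be done
```

I did the full sequence and handed the job in at about 60 s of the 208 s allowed. No verdict is reported.

- **Sequence:** I turned the valve to its shut stop and pulled the drawer out about 196 mm. The three green cards and the one converter went into the tray, and the drawer was pushed home. Only then did I turn the lever to the brass marker. The two blue look-alikes were not touched.
- **Tray and drawer:** All four items lay flat in the tray before closing, and the mat was empty. The handle was back within 1 mm of its shut position.
- **Lever:** It reads 0.975 rad against 0.973 to 0.991 rad for the marker in two measurements. The tolerance is 0.10 rad.
- **Bystanders:** The spool, screwdriver and flux bottle looked unmoved in the last scene view.

Two things went slightly off:
- **Converter:** It met resistance while being lowered and ended about 5 mm from its target, probably from brushing the cabinet edge.
- **Card in tray:** One card was knocked about 28 mm sideways against the converter, but it stayed flat and inside the tray.

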